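# Pack the sampling carrier

## Task

Pack the low sampling carrier for the next field trip: stand the squat wide sample jar in its wide cup and the small vial in its narrow cup, both upright, lay the timer flat on its dock between the two end lips, and lay the thick marker lengthwise in its two V cradles. Set the glass down gently rather than dropping it, and leave the shouldered reagent bottle and the slim pen, which are not part of the kit, standing and lying where they are.

Things in the scene. Friction and masses are not known exactly. Their poses are not given: they have to be found in the camera images.
- jar: Wide sample jar, standing: squat round jar with a straight body 52 mm in diameter up to 52 mm high and a broad cap 48 mm in diameter, 66 mm tall in all, 60 g. Belongs in the kit. Origin at the centre of its underside, z up.
- vial: Small vial, standing: slim straight clear glass 25 mm in diameter up to 38 mm high and a dark cap nearly as wide (23 mm), 48 mm tall in all, 22 g. The smallest standing thing on the bench before the robot. Belongs in the kit. Origin at the centre of its underside, z up.
- timer: Bench timer, lying flat with its display and buttons up: low block 58 mm (its x) by 66 mm (its y), body 16 mm thick (19 mm over the buttons), 55 g. Belongs in the kit. Origin at the centre of its underside, z up; its two 58 mm apart sides (along its x) are good to grip.
- marker_mid (a point): Thick marker, lying on the bench: round white barrel with a dark cap, 17 mm thick, 135 mm long, 20 g. Belongs in the kit. The point is the middle of its barrel, 8 mm above the bench; its y axis runs along the marker; x and z turn with the barrel as it rolls.
- wide_cup: Wide cup for the jar, fixed in the carrier (light-metal tray 172 x 284 mm, rims 14 mm high, floor 4 mm, fixed, turned up to 0.4 rad): round, outside 78 to 82 mm, 21 mm high, bore 70 mm below, 74 mm at the mouth, floor 3 mm. Origin: centre of its underside, on the tray floor; z up; y along the tray's length. Both cups and the dock form a row at the tray's near side, 92 mm apart, in any order.
- narrow_cup: Narrow cup for the vial, fixed in the carrier's row: open round cup, outside 49 to 51 mm in diameter and 13 mm high, bore 43 mm at the bottom and 45 mm at the mouth, floor 3 mm thick. Origin at the centre of its underside, z up, y along the tray's length.
- timer_dock: Timer dock, fixed in the carrier's row: flat platform 46 mm (x) by 90 mm (y, along the tray), top 12 mm above its origin, with a lip 8 mm higher at each y end, 84 mm apart inside. The timer lies on it with its 66 mm length along the dock's y, either way round, and juts out 6 mm on both x sides, where fingers have room. Origin at the centre of its underside, z up.
- pen_rest: Pen rest, fixed in the carrier 90 mm behind the row: two 90 degree V cradles 46 mm to either side of its middle along y (the tray's length), each 14 mm wide, mouth 34 mm; V bottom 13 mm, tips 30 mm above the origin; between them open for fingers. The marker lies in both, along y, either way round, its middle then 26 mm above the origin. Origin: centre of the underside, z up.
- bottle: Reagent bottle, standing: brown glass body 30 mm in diameter up to 40 mm high with a narrower cap (26 mm), 55 mm tall in all. A look-alike of the vial, not part of the kit: leave it alone. Origin at the centre of its underside.
- slim_pen_mid (a point): Slim ball pen, lying on the bench: 9 mm thick, 134 mm long. A look-alike of the marker, not part of the kit: leave it alone. The point is the middle of its length, 5 mm above the bench; y runs along the pen.
There are look-alikes about, which are no part of the job. Of the things like the jar, leave any that is turquoise; of the rest the smaller one is meant.

How it is judged (in metres and radians):
At the end, for the whole second after the job is handed in: Jar and vial upright (0.12 rad) on the floors of their cups; timer flat on the dock, within 13 mm and 0.25 rad; marker in both cradles, within 8 mm across, 20 mm along, 0.12 rad (ends may be swapped); reagent bottle upright within 20 mm and slim pen within 25 mm of their starts; all at rest (horizontal distance between jar and wide_cup below 0.016 m and z of jar in the frame of wide_cup between -0.002 and 0.007 m and angle between each of jar, vial's own z axis and vertical below 0.12 rad and linear speed of each of jar, vial, timer below 0.02 m/s and angular speed of each of jar, vial, timer below 0.2 rad/s and horizontal distance between vial and narrow_cup below 0.016 m and z of vial in the frame of narrow_cup between -0.002 and 0.007 m and x of timer in the frame of timer_dock between -0.013 and 0.013 m and y of timer in the frame of timer_dock between -0.013 and 0.013 m and z of timer in the frame of timer_dock between 0.009 and 0.016 m and angle between the y axis of timer and the y axis of timer_dock, either way round below 0.25 rad and angle between each of timer, bottle's own z axis and vertical below 0.1 rad and x of marker_mid in the frame of pen_rest between -0.008 and 0.008 m and y of marker_mid in the frame of pen_rest between -0.02 and 0.02 m and z of marker_mid in the frame of pen_rest between 0.018 and 0.031 m and angle between the y axis of marker_mid and the y axis of pen_rest, either way round below 0.12 rad and distance of bottle from where it was at the start of the episode below 0.02 m and distance of slim_pen_mid from where it was at the start of the episode below 0.025 m); the robot touches nothing.
It fails at once if the sample jar is dropped (over 0.8 m/s, out of the fingers) (linear speed of jar above 0.8 m/s and contact force between jar and the fingers below 0.05 N).
It fails at once if the vial is dropped (over 0.8 m/s, out of the fingers) (linear speed of vial above 0.8 m/s and contact force between vial and the fingers below 0.05 N).
It fails at once if the reagent bottle is moved more than 20 mm (distance of bottle from where it was at the start of the episode above 0.02 m).
It fails at once if the slim pen is moved more than 25 mm (distance of slim_pen_mid from where it was at the start of the episode above 0.025 m).
It also fails if it takes over 106 s, if anything falls off the work surface, if the arm or the gripper's body presses on something with over 40 N, if the wrist force passes 120 N, or if a joint passes its speed limit or range.

## Robot

A 6-joint arm with a two-finger parallel gripper is mounted at the origin on a cart in front of the work surface, level with it; the furniture and walls round the work are solid. World frame = base frame: x ahead of the robot, y to its left, z up, the work surface at z = 0. Lengths are in mm, angles in rad, forces in N, time in s.
With the tool pointing down it reaches from about 275 to 750 mm from the base axis. Payload 10.2 kg.
Tool frame: the origin (TCP) lies at the very end of the fingers, on their centre line; the grasp point (between the pads) lies ctrl.grip_depth behind it (ctrl.grip_depth is the distance from the TCP to the grasp point, in mm); z points along the fingers, y is the direction in which the jaws open and shut (so a half turn about z gives the same grasp; the last joint's range is limited). The gripper opens to 85 mm and grips with 20 to 120 N. Pads are 22 mm wide; open, the fingers measure 114 mm over their backs; the gripper's body (76 mm by 85 mm) begins 54 mm behind the grasp point. The pads swing forward as they close: fully open they stand 13 mm farther back than shut.
Start: joints at [-1.492, 0.313, 1.498, -0, 1.331, -0.223], TCP at [156.038, -501.282, 231.294] pointing down, gripper open.
Joint ranges: [-2.94, 2.94], [-0.97, 2.17], [0.19, 2.56], [-1.23, 4.37], [0.02, 3.11], [-2.88, 2.88]. Speed limits (rad/s): [2.39, 2.39, 3.01, 3.14, 3.14, 3.14].

## Interface

Orientations are given as a unit quaternion [w, x, y, z].
In Python, from rig import telemetry, eyes, ctrl, nets gives the robot as it stands. The module is installed in compiled form; this text tells all that it offers.
- The arm moves only by the tool drive_tool, never from a script. Its argument "series" is text: rows parted by semicolons, each of 7 numbers parted by spaces: the shift along the tool's x, y, z normalised to -1 to 1, where 1 is 0.12 m, then the turn, a rotation vector about the tool's x, y, z normalised to -1 to 1, where 1 is 0.5 rad, then the opening, from 0 (shut) to 1 (fully open). In form: tx ty tz wx wy wz hand; .... A call has 1 to 20 rows; each row is the pose to reach, as a shift and turn from the pose measured when the call began, along the tool's axes at that moment; what a row does not reach only later rows make up. A row lasts 1/10 s, in which the tool goes at most 50 mm and 8.59 degrees, less where a joint would pass 70% of its speed; a pose out of reach is approached as far as the arm can. A call with a number of a shift or a turn outside -1 to 1 is refused whole. A call with a gripper value outside its range is refused whole. The fingers move at their own pace and stop on an object; "newtons" is the grip in N (left out, the last holds). Time passes only in rows, so rows that repeat a pose let the fingers close. It gives the time, the measured TCP pose, the force and the opening at its end, in the units of the state.
- telemetry.sense(): the state, without advancing time (a new reading comes with each control period).
- eyes.capture(name): name is "scene" or "side" or "wrist"; returns a dict with "frame" (384x512x3 uint8, red, green, blue), "fx", "fy", "cx", "cy" (pixels), "view" (4x4, takes a point from world to camera coordinates). Camera axes: x right, y up, looking along -z (the intrinsics and any distortion apply to the point x, -y, -z); pixel columns grow to the right and rows downward; lengths in mm; the calibration is good to about 2 mm. A picture is of the moment at which its call begins. There is no depth.
- ctrl.finish_job(): hands the job in, once; it reports no verdict.
Trained networks look in a picture, given as the dict that the camera call returned (one of the last four; its "shot" number tells which), for a name from the list of things; names that differ only in an ending like _2 or _b are one class to them, and where a whole thing is asked for, a point or a joint stands for the part that bears it (a point fixed in the world has none). Each returns a list of dicts, best first, with "confidence" (0 to 1); they miss things now and then, are a little off and sometimes report something else, mostly with a low value. They report only what shows in the picture. A call takes as long as a camera call. They do not tell look-alikes from the thing itself.
- nets.spot_in(name, picture): "rect" ([left, top, right, bottom] in pixels, round what is visible of it).
The state is a dict: "time_s": time; "joints": joint angles; "dq": joint speeds; "tau": joint torques, N m; "eef_pos": TCP position; "ee_rot": TCP orientation; "force": force on the tool from outside, world axes, zero at the start; "wrist_torque": the same for the moment, N m; "grip_width": opening from 0.0 (shut) to 1.0 (fully open).
Only numpy, scipy, OpenCV 4.12 (cv2) and the standard library are available. Lean on these libraries where they do the work, as an engineer would, in place of code of your own. Each camera call takes 0.05 s, during which the arm holds its last target. There are 200 camera calls.

## Working session

There is one attempt and no reset: what is moved stays moved. The work goes in short steps, Python scripts to look and compute and a tool call to move; the robot and the scene stay as the last step left them, time stands still between calls to the robot, and variables do not carry over. Pictures are saved under pics/ and viewed, about 12 in all and at most 16, crops included, and the job is handed in when it is done.

Besides the shell and the picture viewer there is one more tool, called after ">>>" as name(argument=value, ...) on one line, values as JSON. drive_tool: Moves the arm, as the interface text tells. Scaled input: -1 to 1 covers 0.12 m each way for a shift and 0.5 rad each way for a turn. Its arguments: {"type":"object","properties":{"series":{"type":"string"},"newtons":{"type":"number"}},"required":["series"]}

```bash
mkdir -p pics; cat > h.py <<'E'
from rig import telemetry, eyes, ctrl, nets
import numpy as np, cv2
def snap(n,f=None):
    p=eyes.capture(n)
    if f: cv2.imwrite('pics/'+f+'.png',p['frame'][:,:,::-1])
    return p
def ray(p,u,v):
    V=np.array(p['view']);R=V[:3,:3];t=V[:3,3]
    d=np.array([(u-p['cx'])/p['fx'],-(v-p['cy'])/p['fy'],-1.])
    return -R.T@t,R.T@d
def w(p,u,v,z):
    o,d=ray(p,u,v);return (o+d*(z-o[2])/d[2])[:2].round(1)
def px(p,P):
    V=np.array(p['view']);c=V[:3,:3]@np.array(P,float)+V[:3,3]
    return np.array([p['cx']+p['fx']*c[0]/-c[2],p['cy']-p['fy']*c[1]/-c[2]]).round(1)
E
python3 - <<'E'
from h import *
s=telemetry.sense();print(s, ctrl.grip_depth)
for c in ['scene','side','wrist']:
    p=snap(c,c+'0')
    print(c,[k for k in p if k!='frame'],p['fx'],p['cx'],p['cy'],np.array(p['view']).round(2).tolist())
    if c!='wrist':
      for n in ['jar','vial','timer','marker_mid','wide_cup','narrow_cup','timer_dock','pen_rest','bottle','slim_pen_mid']:
        print(n,[(np.array(d['rect']).round().tolist(),round(d['confidence'],2)) for d in nets.spot_in(n,p)])
a=cv2.imread('pics/scene0.png');b=cv2.imread('pics/side0.png')
E
```

```text
{'time_s': 0.0, 'joints': array([-1.49237589e+00,  3.13472733e-01,  1.49847966e+00, -2.82028041e-05,
        1.33096244e+00, -2.23433485e-01]), 'dq': array([ 1.04604490e-03,  7.15258284e-06,  8.53954810e-05,  1.41008421e-03,
        1.11950599e-03, -2.74004006e-05]), 'tau': array([-1.96934539e-03, -4.12266934e+01, -2.59743458e+01, -2.87947541e-04,
        4.11615532e-03, -1.56655489e-08]), 'eef_pos': array([ 156.02116969, -501.00359491,  230.70740938]), 'ee_rot': array([-6.60341855e-04,  9.88631409e-01,  1.50357907e-01,  3.42315275e-05]), 'force': array([ 0.45344297, -0.26694696,  0.14960922]), 'wrist_torque': array([-0.00398766, -0.01301068, -0.00314329]), 'grip_width': 0.9982625383636141} 18.700000000000003
scene ['fx', 'fy', 'cx', 'cy', 'view', 'shot'] 384.3093088556069 248.98072824120865 191.4354196646624 [[-0.76, -0.65, -0.02, 412.29], [0.34, -0.42, 0.84, -236.92], [-0.56, 0.63, 0.54, -746.9], [0.0, 0.0, 0.0, 1.0]]
jar [([309.0, 179.0, 321.0, 206.0], 0.89), ([200.0, 170.0, 218.0, 198.0], 0.88)]
vial [([274.0, 179.0, 281.0, 197.0], 0.43), ([170.0, 252.0, 211.0, 288.0], 0.37), ([1
[... 733 characters left out ...]
 302.0, 184.0], 0.8), ([278.0, 188.0, 297.0, 208.0], 0.23)]
vial [([257.0, 168.0, 264.0, 186.0], 0.43)]
timer [([275.0, 187.0, 299.0, 205.0], 0.76)]
marker_mid [([237.0, 154.0, 275.0, 160.0], 0.55)]
wide_cup [([248.0, 230.0, 280.0, 252.0], 0.88)]
narrow_cup [([270.0, 288.0, 299.0, 307.0], 0.94)]
timer_dock [([262.0, 251.0, 288.0, 285.0], 0.7)]
pen_rest [([229.0, 253.0, 252.0, 298.0], 0.67)]
bottle [([233.0, 181.0, 244.0, 199.0], 0.71)]
slim_pen_mid [([275.0, 140.0, 274.0, 144.0], 0.65)]
wrist ['fx', 'fy', 'cx', 'cy', 'view', 'shot'] 316.418855958746 252.6366233639591 188.83001931733153 [[0.3, -0.96, -0.0, -525.83], [0.92, 0.29, -0.28, 34.6], [0.26, 0.08, 0.96, -379.33], [0.0, 0.0, 0.0, 1.0]]
```

```bash
python3 - <<'E'
import cv2
a=cv2.imread('pics/scene0.png')[140:330,120:350];b=cv2.imread('pics/side0.png')[110:320,170:330]
cv2.imwrite('pics/a.png',cv2.resize(a,None,fx=3.4,fy=3.1,interpolation=cv2.INTER_CUBIC))
cv2.imwrite('pics/b.png',cv2.resize(b,None,fx=2.8,fy=2.8,interpolation=cv2.INTER_CUBIC))
E
```

```text
(no output)
```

View pics/a.png

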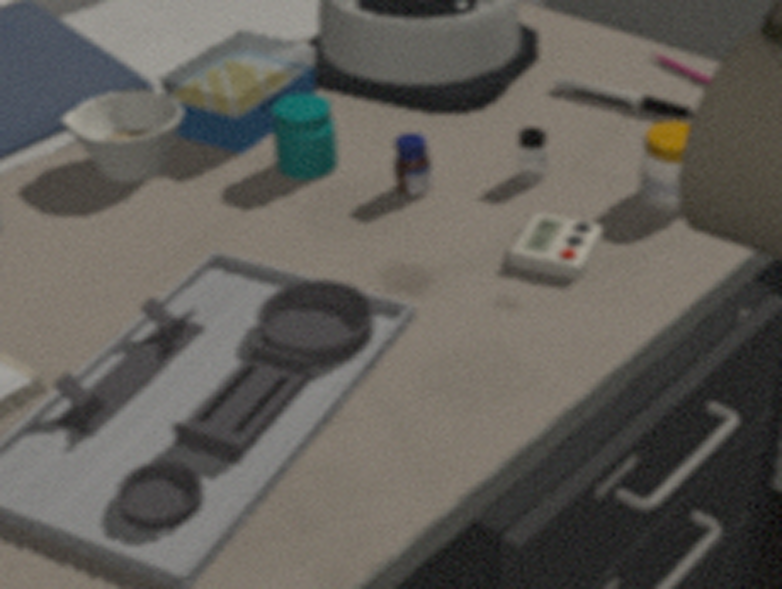

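View pics/b.png

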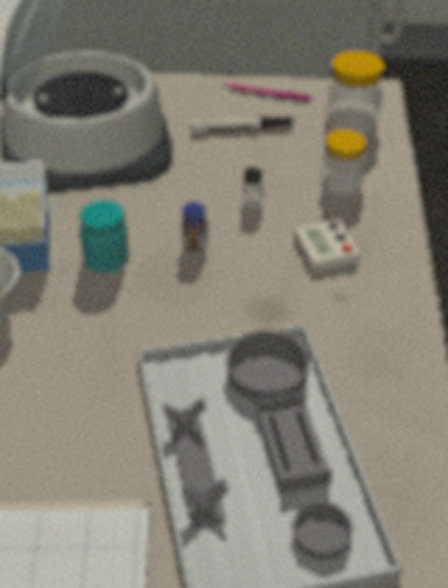

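The scene crop shows the tray (wide cup, dock and narrow cup in a row, the V rest behind it), the bottle (blue cap) at about (240,193) and the vial (dark cap) at about (277,188). The side crop shows two yellow-capped jars. The nearer, smaller one at (293,170) is the target. The bigger one is at (295,142), the marker at (256,156) and the pink pen at (266,142).

```bash
python3 - <<'E'
from h import *
S=snap('side');C=snap('scene')
def two(n,a,b,z):
    f=lambda r:((r[0]+r[2])/2,(r[1]+r[3])/2)
    print(n, 'side',w(S,*f(a),z) if a else '', 'scene',w(C,*f(b),z) if b else '')
two('jar',[283,157,302,184],None,33)
two('bigjar',[285,126,305,159],None,40)
two('turq',[197,180,216,209],[200,170,218,198],33)
two('vial',[257,168,264,186],[274,179,281,197],24)
two('bottle',[233,181,244,199],[237,185,245,202],27)
two('timer',[275,187,299,205],[268,208,298,231],10)
two('marker',[237,154,275,160],[283,164,325,179],8)
two('pen',[250,140,281,146],None,5)
two('wide',[248,230,280,252],[197,232,231,258],15)
two('dock',[262,251,288,285],[170,254,209,289],14)
two('narrow',[270,288,299,307],[153,288,180,312],12)
two('rest',[229,253,252,298],[137,238,176,280],16)
W=snap('wrist')
V=np.array(W['view']);R=V[:3,:3];print('wrist cam pos',-R.T@V[:3,3],'dir',-R[2],'right',R[0])
E
```

```text
jar side [ 422.7 -128.7] scene 
bigjar side [ 406.5 -295.7] scene 
turq side [690.8  10.6] scene [687.7   9.7]
vial side [528.6 -98.8] scene [ 530.8 -109.2]
bottle side [595.7 -23.6] scene [589.1 -18. ]
timer side [442.9 -22.7] scene [440.  -13.8]
marker side [ 548.1 -239.7] scene [ 540.7 -260.4]
pen side [ 514.8 -343. ] scene 
wide side [512.1 176.2] scene [501.7 175.9]
dock side [482.9 265.2] scene [481.  271.5]
narrow side [461.2 348.4] scene [457.9 353.9]
rest side [567.7 293.8] scene [566.7 294. ]
wrist cam pos [ 223.93797015 -481.25214882  373.9368858 ] dir [-0.26311335 -0.08119399 -0.96134224] right [ 2.96474271e-01 -9.55040719e-01 -4.81375849e-04]
```

View pics/wrist0.png

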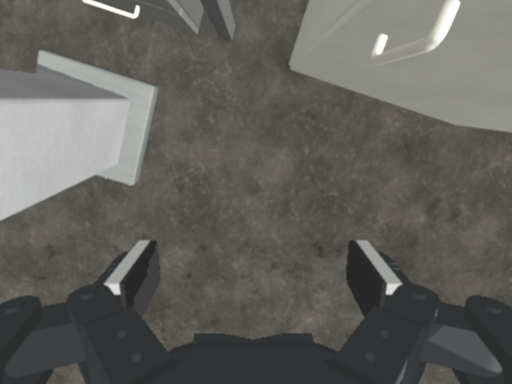

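The first wrist view shows only floor and the open fingers, so I'm moving the camera over the objects.

>>> drive_tool(series="0.91 -0.575 -0.15 0 0 0.604 1;0.91 -0.575 -0.15 0 0 0.604 1;0.91 -0.575 -0.15 0 0 0.604 1;0.91 -0.575 -0.15 0 0 0.604 1;0.91 -0.575 -0.15 0 0 0.604 1")

```text
time_s: 1.8
eef_pos: [240.0, -403.0, 249.5]
ee_rot: [0.0, 1.0, 0.001, -0.0]
force: [1.0, -0.4, -0.1]
grip_width: 1.001
```

>>> drive_tool(series="0.69 -0.82 -0.15 0 0 0 1;0.69 -0.82 -0.15 0 0 0 1;0.69 -0.82 -0.15 0 0 0 1;0.69 -0.82 -0.15 0 0 0 1")

```text
time_s: 2.2
eef_pos: [323.8, -303.4, 267.9]
ee_rot: [0.001, 1.0, 0.002, 0.0]
force: [0.2, -1.1, 0.1]
grip_width: 1.004
```

>>> drive_tool(series="0.69 -0.82 -0.15 0 0 0 1;0.69 -0.82 -0.15 0 0 0 1;0.69 -0.82 -0.15 0 0 0 1;0.69 -0.82 -0.15 0 0 0 1")

```text
time_s: 2.6
eef_pos: [407.5, -204.0, 285.9]
ee_rot: [0.001, 1.0, 0.003, 0.001]
force: [0.2, 0.5, -0.2]
grip_width: 0.998
```

>>> drive_tool(series="0.69 -0.82 -0.15 0 0 0 1;0.69 -0.82 -0.15 0 0 0 1;0.69 -0.82 -0.15 0 0 0 1;0.69 -0.82 -0.15 0 0 0 1;0.69 -0.82 -0.15 0 0 0 1")

```text
time_s: 3.1
eef_pos: [489.5, -106.6, 303.1]
ee_rot: [0.001, 1.0, 0.003, -0.0]
force: [-0.9, -0.1, 0.2]
grip_width: 0.999
```

```bash
python3 - <<'E'
from h import *
p=snap('wrist','w1')
z={'jar':33,'vial':24,'timer':10,'marker_mid':8,'bottle':27,'slim_pen_mid':5}
for n in z:
    for d in nets.spot_in(n,p):
        r=np.array(d['rect']); print(n,r.round().tolist(),round(d['confidence'],2),w(p,(r[0]+r[2])/2,(r[1]+r[3])/2,z[n]))
E
```

```text
jar [260.0, 178.0, 301.0, 226.0] 0.91 [ 423.7 -146.7]
jar [351.0, 186.0, 430.0, 255.0] 0.91 [ 397.3 -300.4]
jar [144.0, 2.0, 179.0, 10.0] 0.6 [663.3  -0.8]
vial [240.0, 111.0, 258.0, 132.0] 0.68 [ 530.9 -102.5]
timer [163.0, 154.0, 215.0, 207.0] 0.73 [447.4 -17.2]
marker_mid [359.0, 53.0, 374.0, 155.0] 0.89 [ 553.3 -259.7]
bottle [170.0, 53.0, 197.0, 82.0] 0.59 [596.4 -21.3]
bottle [9.0, 105.0, 74.0, 166.0] 0.2 [512.3 169.9]
slim_pen_mid [410.0, 81.0, 447.0, 175.0] 0.91 [ 521.8 -349.3]
```

View pics/w1.png

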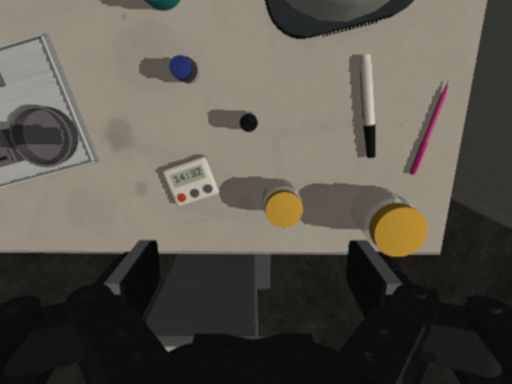

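The wrist view shows the small jar cap at (284,208), the vial cap at (248,122), the timer at (190,181), the bottle at (182,68), the marker from (366,55) to (371,156) and the tray at left. I'll refine with segmentation.

```bash
python3 - <<'E'
from h import *
p=snap('wrist')
f=p['frame'].copy();hsv=cv2.cvtColor(f,cv2.COLOR_RGB2HSV)
def blob(m,box):
    a=np.zeros(m.shape,np.uint8);x0,y0,x1,y1=box;a[y0:y1,x0:x1]=m[y0:y1,x0:x1]*255
    a=cv2.morphologyEx(a,cv2.MORPH_OPEN,np.ones((2,2)))
    c=max(cv2.findContours(a,0,2)[0],key=cv2.contourArea);return c
y=(hsv[...,0]>12)&(hsv[...,0]<30)&(hsv[...,1]>170)&(hsv[...,2]>100)
c=blob(y,(250,170,320,240));(u,v),r=cv2.minEnclosingCircle(c);print('jarcap',u,v,r,w(p,u,v,66), w(p,u-r,v,66),w(p,u+r,v,66))
k=f.max(2)<45
c=blob(k,(230,100,270,145));(u,v),r=cv2.minEnclosingCircle(c);print('vialcap',u,v,r,w(p,u,v,48),w(p,u-r,v,48),w(p,u+r,v,48))
g=(f.min(2)>165)
for nm,box,z in(('timer',(150,140,230,220),17),('marker_white',(350,40,385,135),8)):
    c=blob(g,box);R=cv2.minAreaRect(c);b=cv2.boxPoints(R);print(nm,R,[w(p,*q,z).tolist() for q in b],w(p,*R[0],z))
c=blob(k,(355,110,385,165));R=cv2.minAreaRect(c);b=cv2.boxPoints(R);print('cap',R,[w(p,*q,8).tolist() for q in b])
print(w(p,366,55,8),w(p,371,156,8))
E
```

```text
jarcap 285.1814270019531 209.393798828125 18.00826072692871 [ 424.6 -148.4] [ 424.5 -125.4] [ 424.7 -171.3]
vialcap 249.5 123.13636016845703 8.436788558959961 [ 531.  -102.6] [531.  -92.1] [ 531.1 -113. ]
timer ((210.4624786376953, 176.9034881591797), (35.46795654296875, 5.695585250854492), 68.74949645996094) [[476.7, -36.1], [479.6, -43.5], [432.3, -60.1], [429.2, -52.4]] [454.8 -47.9]
marker_white ((371.7218017578125, 89.955810546875), (68.23957061767578, 3.646233558654785), 86.49646759033203) [[613.7, -254.5], [613.9, -259.1], [527.8, -274.1], [527.5, -269.1]] [ 572. -264.]
cap ((370.0, 142.0), (30.0, 10.0), 90.0) [[523.6, -260.0], [523.7, -273.7], [482.3, -278.3], [482.2, -264.2]]
[ 614.9 -252. ] [ 483.7 -272.5]
```

>>> drive_tool(series="0 -0.98 0 0 0 0 1;0 -0.98 0 0 0 0 1;0 -0.98 0 0 0 0 1;0 -0.98 0 0 0 0 1")

```text
time_s: 3.9
eef_pos: [488.6, 13.9, 304.0]
ee_rot: [0.001, 1.0, 0.004, 0.001]
force: [-0.2, -1.6, -0.6]
grip_width: 1.0
```

>>> drive_tool(series="0 -0.98 0 0 0 0 1;0 -0.98 0 0 0 0 1;0 -0.98 0 0 0 0 1;0 -0.98 0 0 0 0 1")

```text
time_s: 4.3
eef_pos: [487.6, 132.5, 303.7]
ee_rot: [0.001, 1.0, 0.006, 0.001]
force: [0.6, -0.9, -0.2]
grip_width: 1.001
```

>>> drive_tool(series="0 -0.98 0 0 0 0 1;0 -0.98 0 0 0 0 1;0 -0.98 0 0 0 0 1;0 -0.98 0 0 0 0 1;0 -0.98 0 0 0 0 1")

```text
time_s: 4.8
eef_pos: [486.8, 248.6, 303.4]
ee_rot: [0.001, 1.0, 0.005, 0.001]
force: [0.4, -0.6, 0.6]
grip_width: 1.002
```

```bash
python3 - <<'E'
from h import *
p=snap('wrist','w2')
z={'wide_cup':15,'narrow_cup':12,'timer_dock':14,'pen_rest':18}
for n in z:
    for d in nets.spot_in(n,p):
        r=np.array(d['rect']); print(n,r.round().tolist(),round(d['confidence'],2),w(p,(r[0]+r[2])/2,(r[1]+r[3])/2,z[n]))
cv2.imwrite('pics/w2b.png',cv2.resize(p['frame'][20:270,80:420,::-1],None,fx=2.3,fy=2.3,interpolation=cv2.INTER_CUBIC))
E
```

```text
wide_cup [277.0, 105.0, 342.0, 165.0] 0.91 [511.4 171.3]
wide_cup [174.0, 60.0, 275.0, 113.0] 0.67 [572.9 284.3]
narrow_cup [162.0, 155.0, 198.0, 187.0] 0.85 [459.  348.8]
timer_dock [207.0, 127.0, 281.0, 184.0] 0.73 [482.8 259.2]
timer_dock [411.0, 154.0, 465.0, 205.0] 0.73 [450.2 -13.9]
pen_rest [174.0, 61.0, 274.0, 112.0] 0.69 [572.4 285.4]
```

View pics/w2b.png

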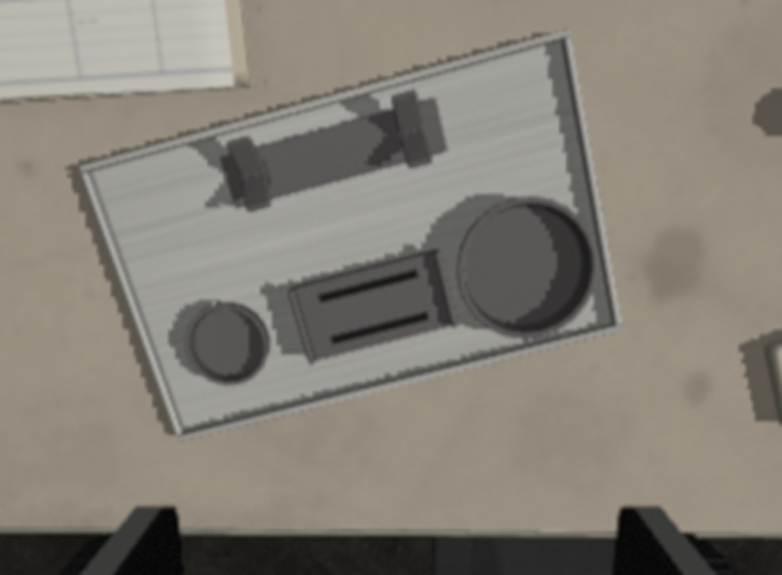

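The crop shows the wide cup mouth at crop (527,265), the narrow one at (230,342), the dock between them at (370,305), and the cradles at (246,174) and (411,128). I'll fit a rigid tray model to these points.

```bash
python3 - <<'E'
from h import *
from scipy.optimize import least_squares
p=snap('wrist')
q=lambda X,Y:(80+X/2.3,20+Y/2.3)
obs=[((0,-92),25,(526,266)),((0,92),17,(230,342)),((90,46),34,(246,174)),((90,-46),34,(411,128))]
ob=[(np.array(a),w(p,*q(*b),z)) for a,z,b in obs]
for a,b in ob: print(a,b)
def pos(s,a): c,n=np.cos(s[2]),np.sin(s[2]);return s[:2]+np.array([c*a[0]-n*a[1],n*a[0]+c*a[1]])
s=least_squares(lambda s:np.concatenate([pos(s,a)-b for a,b in ob]),[482,260,.2])
print(s.x.round(3),s.fun.round(1))
for n,a in dict(wide=(0,-92),narrow=(0,92),rest=(90,0),dock=(0,0)).items(): print(n,pos(s.x,np.array(a)).round(1))
for c in [(80,168),(567,37),(617,324),(178,432)]: print('corner',w(p,*q(*c),14))
e=[w(p,*q(*c),24) for c in [(290,292),(434,251),(452,325),(313,362)]];print('lips',e,np.mean(e,0))
g=cv2.cvtColor(p['frame'],cv2.COLOR_RGB2GRAY)
E
```

```text
[  0 -92] [511.2 174.2]
[ 0 92] [463.3 348.5]
[90 46] [560.4 330.9]
[ 90 -46] [584.8 241.5]
[4.86581e+02 2.61680e+02 2.72000e-01] [ 0.1 -1.1 -1.4  1.8  0.5 -0.7  0.8  0.1]
wide [511.3 173.1]
narrow [461.9 350.3]
rest [573.3 285.9]
dock [486.6 261.7]
corner [563.  429.1]
corner [633.6 157. ]
corner [475.8 115.4]
corner [404.6 385. ]
lips [array([494.9, 310.4]), array([519.1, 227.2]), array([476.2, 215.6]), array([453.1, 298. ])] [485.825 262.8  ]
```

>>> drive_tool(series="-0.13 0.83 0.25 0 0 0.02 1;-0.13 0.83 0.25 0 0 0.02 1;-0.13 0.83 0.25 0 0 0.02 1;-0.13 0.83 0.25 0 0 0.02 1")

```text
time_s: 5.5
eef_pos: [472.0, 148.4, 274.0]
ee_rot: [0.001, 1.0, -0.001, 0.001]
force: [-0.4, 0.3, -0.6]
grip_width: 1.003
```

>>> drive_tool(series="-0.13 0.83 0.25 0 0 0 1;-0.13 0.83 0.25 0 0 0 1;-0.13 0.83 0.25 0 0 0 1;-0.13 0.83 0.25 0 0 0 1")

```text
time_s: 5.9
eef_pos: [456.7, 48.9, 244.5]
ee_rot: [0.0, 1.0, -0.002, 0.001]
force: [0.2, 0.4, 0.7]
grip_width: 0.998
```

>>> drive_tool(series="-0.13 0.83 0.25 0 0 0 1;-0.13 0.83 0.25 0 0 0 1;-0.13 0.83 0.25 0 0 0 1;-0.13 0.83 0.25 0 0 0 1")

```text
time_s: 6.3
eef_pos: [441.5, -50.3, 215.0]
ee_rot: [0.0, 1.0, -0.002, 0.002]
force: [-0.5, 0.3, -0.2]
grip_width: 1.002
```

>>> drive_tool(series="-0.13 0.83 0 0 0 0 1;-0.13 0.83 0 0 0 0 1;-0.13 0.83 0 0 0 0 1;-0.13 0.83 0 0 0 0 1;-0.13 0.83 0 0 0 0 1")

```text
time_s: 6.8
eef_pos: [426.4, -148.1, 215.5]
ee_rot: [0.0, 1.0, -0.001, 0.002]
force: [0.1, 0.5, -0.3]
grip_width: 1.0
```

```bash
python3 - <<'E'
from h import *
p=snap('wrist','w3')
for n,z in (('jar',33),('timer',16),('vial',24)):
    for d in nets.spot_in(n,p):
        r=np.array(d['rect']); print(n,r.round().tolist(),round(d['confidence'],2),w(p,(r[0]+r[2])/2,(r[1]+r[3])/2,z))
f=p['frame'];hsv=cv2.cvtColor(f,cv2.COLOR_RGB2HSV)
y=((hsv[...,0]>12)&(hsv[...,0]<30)&(hsv[...,1]>150)&(hsv[...,2]>90)).astype(np.uint8)
for c in cv2.findContours(y,0,2)[0]:
    if cv2.contourArea(c)>200:
        (u,v),r=cv2.minEnclosingCircle(c);print(u,v,r,w(p,u,v,66),w(p,u+r,v,66))
E
```

```text
jar [340.0, 155.0, 446.0, 237.0] 0.94 [ 396.8 -299.7]
jar [226.0, 147.0, 274.0, 204.0] 0.59 [ 419.4 -146. ]
timer [96.0, 111.0, 170.0, 179.0] 0.79 [450.  -19.2]
vial [190.0, 48.0, 218.0, 76.0] 0.68 [ 532.6 -101.2]
408.0 205.0 37.58999252319336 [ 397.6 -300. ] [ 397.5 -336.6]
251.42164611816406 177.82553100585938 24.775955200195312 [ 425.3 -147.5] [ 425.2 -171.1]
```

View pics/w3.png

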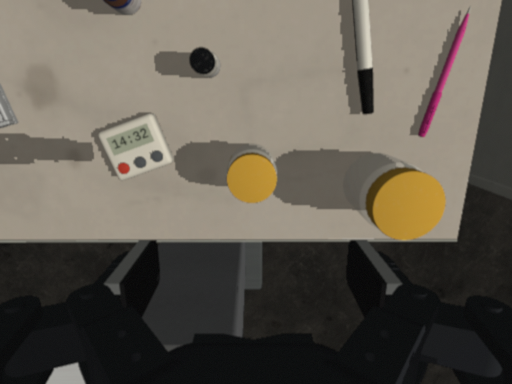

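The jar cap is centred at (251,178), at world (425,-148), so the tool is above it. Descending and gripping.

>>> drive_tool(series="-0.01 0 0.4 0 0 0 1;-0.01 0 0.8 0 0 0 1;-0.01 0 1 0 0 0 1;-0.01 0 1 0 0 0 1")

```text
time_s: 7.4
eef_pos: [423.9, -147.3, 92.8]
ee_rot: [-0.001, 1.0, -0.001, -0.001]
force: [0.7, 0.3, -0.2]
grip_width: 1.003
```

>>> drive_tool(series="0 0 0.3 0 0 0 1;0 0 0.55 0 0 0 1;0 0 0.63 0 0 0 1;0 0 0.63 0 0 0 1;0 0 0.63 0 0 0 0.3;0 0 0.63 0 0 0 0.3;0 0 0.63 0 0 0 0.3;0 0 0.63 0 0 0 0.3;0 0 0.63 0 0 0 0.3;0 0 0.63 0 0 0 0.3", newtons=25)

```text
time_s: 8.4
eef_pos: [424.6, -147.6, 18.6]
ee_rot: [-0.001, 1.0, -0.001, 0.001]
force: [-0.3, 0.8, 9.0]
grip_width: 0.598
```

>>> drive_tool(series="0 0 -0.1 0 0 0 0.3;0 0 -0.4 0 0 0 0.3;0 0 -0.75 0 0 0 0.3;0 0 -0.85 0 0 0 0.3;0 0 -0.85 0 0 0 0.3")

```text
time_s: 8.9
eef_pos: [425.4, -148.3, 123.0]
ee_rot: [0.001, 1.0, -0.001, 0.003]
force: [-0.2, -0.5, -0.7]
grip_width: 0.593
```

>>> drive_tool(series="0.08 -0.3 0 0 0 0 0.3;0.16 -0.6 0 0 0 0 0.3;0.24 -0.89 0 0 0 0 0.3;0.24 -0.89 0 0 0 0 0.3")

```text
time_s: 9.3
eef_pos: [454.2, -38.3, 122.0]
ee_rot: [0.0, 1.0, 0.001, 0.002]
force: [0.1, -0.7, -0.3]
grip_width: 0.596
```

>>> drive_tool(series="0.08 -0.3 0 0 0 0 0.3;0.16 -0.6 0 0 0 0 0.3;0.24 -0.89 0 0 0 0 0.3;0.24 -0.89 0 0 0 0 0.3")

```text
time_s: 9.7
eef_pos: [482.7, 71.1, 121.2]
ee_rot: [-0.0, 1.0, 0.003, 0.001]
force: [0.6, -0.9, 0.1]
grip_width: 0.594
```

>>> drive_tool(series="0.08 -0.3 0 0 0 0 0.3;0.16 -0.6 0 0 0 0 0.3;0.24 -0.89 0 0 0 0 0.3;0.24 -0.89 0 0 0 0 0.3;0.24 -0.89 0 0 0 0 0.3")

```text
time_s: 10.2
eef_pos: [510.6, 177.4, 120.4]
ee_rot: [0.0, 1.0, 0.003, 0.001]
force: [-0.4, -0.8, -0.4]
grip_width: 0.599
```

```bash
python3 - <<'E'
from h import *
p=snap('wrist','w4')
print(telemetry.sense()['eef_pos'])
E
```

```text
[510.60896697 176.90902653 120.66462833]
```

View pics/w4.png

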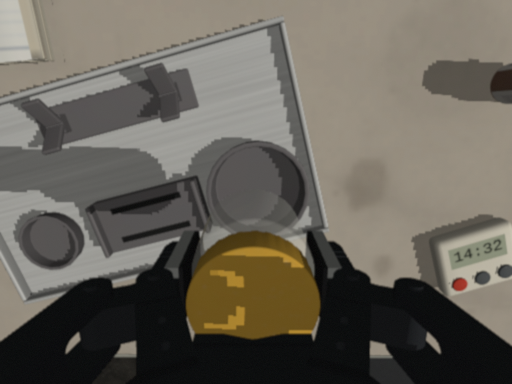

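The jar is held and upright, and the cup is visible at (255,188), close to below it. Lowering with a small y correction.

>>> drive_tool(series="0.01 0.033 0.3 0 0 0 0.3;0.01 0.033 0.55 0 0 0 0.3;0.01 0.033 0.67 0 0 0 0.3;0.01 0.033 0.72 0 0 0 0.3;0.01 0.033 0.75 0 0 0 0.3;0.01 0.033 0.77 0 0 0 0.3;0.01 0.033 0.785 0 0 0 0.3;0.01 0.033 0.785 0 0 0 0.3;0.01 0.033 0.785 0 0 0 0.3")

```text
time_s: 11.15
eef_pos: [512.1, 173.0, 26.8]
ee_rot: [0.0, 1.0, 0.003, 0.001]
force: [0.8, 0.2, -0.7]
grip_width: 0.599
```

>>> drive_tool(series="0 0 0.01 0 0 0 0.3;0 0 0.015 0 0 0 0.3;0 0 0.015 0 0 0 0.65;0 0 0.015 0 0 0 0.8;0 0 0.015 0 0 0 0.85;0 0 0 0 0 0 0.85;0 0 -0.3 0 0 0 0.85;0 0 -0.6 0 0 0 0.85;0 0 -1 0 0 0 1;0 0 -1 0 0 0 1")

```text
time_s: 12.15
eef_pos: [514.5, 173.4, 152.9]
ee_rot: [-0.0, 1.0, 0.003, 0.007]
force: [-0.3, -0.5, -0.3]
grip_width: 0.997
```

>>> drive_tool(series="0.02 1 -0.3 0 0 0 1;0.02 1 -0.3 0 0 0 1;0.02 1 -0.3 0 0 0 1;0.02 1 -0.3 0 0 0 1")

```text
time_s: 12.55
eef_pos: [517.8, 50.7, 189.9]
ee_rot: [-0.0, 1.0, 0.001, 0.008]
force: [-0.4, 0.4, -0.1]
grip_width: 0.998
```

```bash
python3 - <<'E'
from h import *
p=snap('wrist','w5')
print(telemetry.sense()['eef_pos'])
f=p['frame'];hsv=cv2.cvtColor(f,cv2.COLOR_RGB2HSV)
y=((hsv[...,0]>12)&(hsv[...,0]<30)&(hsv[...,1]>150)&(hsv[...,2]>90)).astype(np.uint8)
for c in cv2.findContours(y,0,2)[0]:
    if cv2.contourArea(c)>200:
        (u,v),r=cv2.minEnclosingCircle(c);print(u,v,r,w(p,u,v,73),w(p,u+r,v,73))
E
```

```text
[517.34626079  52.29523677 189.01682933]
112.0 192.0 30.066692352294922 [513.4 170.4] [513.4 144.7]
```

View pics/w5.png

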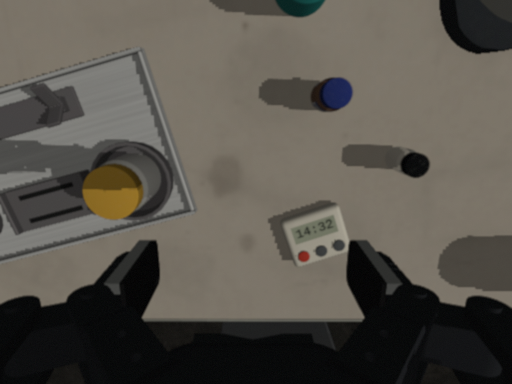

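The jar stands in the wide cup. The vial cap is at (415,165), the timer at (317,236) and the bottle at (333,94). Measuring the vial and timer more closely.

```bash
python3 - <<'E'
from h import *
p=snap('wrist')
f=p['frame']
k=(f.max(2)<50).astype(np.uint8);k[:, :395]=0;k[:,435:]=0;k[:145]=0;k[185:]=0
c=max(cv2.findContours(k,0,2)[0],key=cv2.contourArea);(u,v),r=cv2.minEnclosingCircle(c);print('vial',u,v,r,w(p,u,v,48),w(p,u+r,v,48))
# timer mask: bright low-saturation top vs bench
roi=f[195:275,275:360].astype(int)
bg=np.zeros(f.shape[:2],np.uint8);
g=((f.min(2)>160)).astype(np.uint8);g[:195]=0;g[275:]=0;g[:,:275]=0;g[:,362:]=0
c=np.vstack([q for q in cv2.findContours(g,0,2)[0] if cv2.contourArea(q)>5])
h=cv2.convexHull(c)[:,0]
W=np.array([w(p,u,v,16) for u,v in h],np.float32)
R=cv2.minAreaRect(W);print('timer',R,cv2.boxPoints(R).round(1).tolist())
E
```

```text
vial 417.0 163.5 14.221562385559082 [533.4 -97.9] [ 533.4 -110.9]Traceback (most recent call last):
  File "<stdin>", line 10, in <module>
    return _nx.concatenate(arrs, 0, dtype=dtype, casting=casting)
           ~~~~~~~~~~~~~~~^^^^^^^^^^^^^^^^^^^^^^^^^^^^^^^^^^^^^^^
ValueError: need at least one array to concatenate
```

>>> drive_tool(series="0.06 0.64 0.15 0 -0.032 0 1;0.06 0.64 0.15 0 -0.032 0 1;0.06 0.64 0.15 0 -0.032 0 1;0.06 0.64 0.15 0 -0.032 0 1")

```text
time_s: 13.05
eef_pos: [524.6, -22.4, 169.9]
ee_rot: [-0.001, 1.0, 0.002, -0.002]
force: [-0.6, 0.7, -0.1]
grip_width: 1.002
```

>>> drive_tool(series="0.06 0.64 0.15 0 0 0 1;0.06 0.64 0.15 0 0 0 1;0.06 0.64 0.15 0 0 0 1;0.06 0.64 0.15 0 0 0 1;0.06 0.64 0.15 0 0 0 1")

```text
time_s: 13.55
eef_pos: [532.2, -97.4, 152.1]
ee_rot: [-0.001, 1.0, 0.003, -0.002]
force: [-0.1, 0.5, 0.9]
grip_width: 1.004
```

```bash
python3 - <<'E'
from h import *
p=snap('wrist','w6')
print(telemetry.sense()['eef_pos'],telemetry.sense()['ee_rot'],px(p,[532,-101,48]))
f=p['frame'];u0,v0=px(p,[532,-101,48]).astype(int)
k=(f.max(2)<45).astype(np.uint8);m=np.zeros_like(k);m[max(v0-40,0):v0+40,u0-40:u0+40]=1;k*=m
c=max(cv2.findContours(k,0,2)[0],key=cv2.contourArea);(u,v),r=cv2.minEnclosingCircle(c);x,y,ww,hh=cv2.boundingRect(c)
print('vial',u,v,r,(x,y,ww,hh),w(p,u,v,48),w(p,u+r,v,48))
cv2.imwrite('pics/t6.png',cv2.resize(f[60:260,0:260,::-1],None,fx=3,fy=3))
E
```

```text
[532.25857578 -97.5526261  152.15504044] [-9.74900056e-04  9.99991939e-01  3.38797259e-03 -1.92192669e-03] [256.6 189.1]
vial 257.2742004394531 186.9193572998047 14.104008674621582 (244, 173, 27, 28) [ 533.8 -101.5] [ 533.9 -112.9]
```

View pics/w6.png

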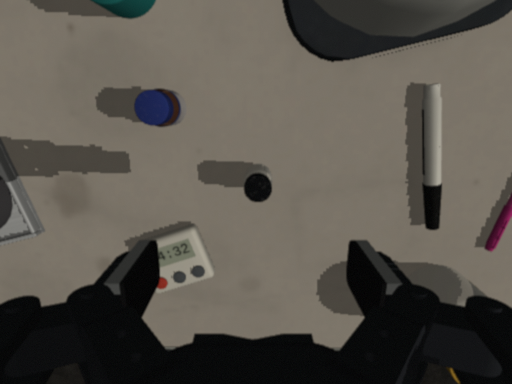

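The vial cap is at (257,187), at world (533.5,-101.5). Descending and gripping.

>>> drive_tool(series="0.01 0.033 0.3 0 0 0 1;0.01 0.033 0.6 0 0 0 1;0.01 0.033 0.75 0 0 0 0.7;0.01 0.033 0.75 0 0 0 0.7")

```text
time_s: 14.0
eef_pos: [532.0, -99.8, 60.2]
ee_rot: [-0.002, 1.0, 0.004, -0.004]
force: [0.2, 0.3, 0.4]
grip_width: 0.707
```

>>> drive_tool(series="0 0 0.25 0 0 0 0.7;0 0 0.4 0 0 0 0.7;0 0 0.42 0 0 0 0.7;0 0 0.42 0 0 0 0.1;0 0 0.42 0 0 0 0.1;0 0 0.42 0 0 0 0.1;0 0 0.42 0 0 0 0.1;0 0 0.42 0 0 0 0.1;0 0 0.42 0 0 0 0.1;0 0 0.42 0 0 0 0.1", newtons=20)

```text
time_s: 15.0
eef_pos: [532.5, -99.8, 11.5]
ee_rot: [-0.001, 1.0, 0.004, -0.003]
force: [-0.6, 0.5, 7.0]
grip_width: 0.278
```

>>> drive_tool(series="0 0 -0.1 0 0 0.016 0.1;0 0 -0.4 0 0 0.016 0.1;0 0 -0.75 0 0 0.016 0.1;0 0 -0.9 0 0 0.016 0.1;0 0 -0.9 0 0 0.016 0.1")

```text
time_s: 15.5
eef_pos: [534.5, -100.7, 123.4]
ee_rot: [-0.0, 1.0, -0.0, 0.0]
force: [-0.3, 0.0, -0.0]
grip_width: 0.283
```

>>> drive_tool(series="-0.05 -0.32 0 0 0 0 0.1;-0.1 -0.65 0 0 0 0 0.1;-0.147 -0.94 0 0 0 0 0.1;-0.147 -0.94 0 0 0 0 0.1")

```text
time_s: 15.9
eef_pos: [515.5, 15.5, 122.9]
ee_rot: [-0.001, 1.0, 0.002, -0.0]
force: [0.0, -0.3, -0.5]
grip_width: 0.279
```

>>> drive_tool(series="-0.05 -0.32 0 0 0 0 0.1;-0.1 -0.65 0 0 0 0 0.1;-0.147 -0.94 0 0 0 0 0.1;-0.147 -0.94 0 0 0 0 0.1")

```text
time_s: 16.3
eef_pos: [496.4, 130.9, 122.7]
ee_rot: [-0.001, 1.0, 0.003, -0.001]
force: [-0.3, -1.0, -0.8]
grip_width: 0.279
```

>>> drive_tool(series="-0.05 -0.32 0 0 0 0 0.1;-0.1 -0.65 0 0 0 0 0.1;-0.147 -0.94 0 0 0 0 0.1;-0.147 -0.94 0 0 0 0 0.1")

```text
time_s: 16.7
eef_pos: [477.3, 245.8, 122.5]
ee_rot: [-0.001, 1.0, 0.005, -0.001]
force: [0.3, 0.2, 0.2]
grip_width: 0.279
```

>>> drive_tool(series="-0.05 -0.32 0 0 0 0 0.1;-0.1 -0.65 0 0 0 0 0.1;-0.147 -0.94 0 0 0 0 0.1;-0.147 -0.94 0 0 0 0 0.1;-0.147 -0.94 0 0 0 0 0.1")

```text
time_s: 17.2
eef_pos: [458.9, 357.5, 122.2]
ee_rot: [-0.001, 1.0, 0.005, -0.002]
force: [-0.6, 0.2, 0.1]
grip_width: 0.284
```

```bash
python3 - <<'E'
from h import *
p=snap('wrist','w7')
s=telemetry.sense();print(s['eef_pos'],s['ee_rot'],px(p,[461.9,350.3,17]))
for n,z in (('narrow_cup',12),):
    for d in nets.spot_in(n,p):
        r=np.array(d['rect']); print(n,r.round().tolist(),round(d['confidence'],2),w(p,(r[0]+r[2])/2,(r[1]+r[3])/2,z))
E
```

```text
[459.10332261 357.01416979 122.28500349] [-5.36855086e-04  9.99989132e-01  4.32185292e-03 -1.66391246e-03] [261. 185.]
narrow_cup [232.0, 155.0, 293.0, 216.0] 0.89 [460.5 349.2]
```

View pics/w7.png

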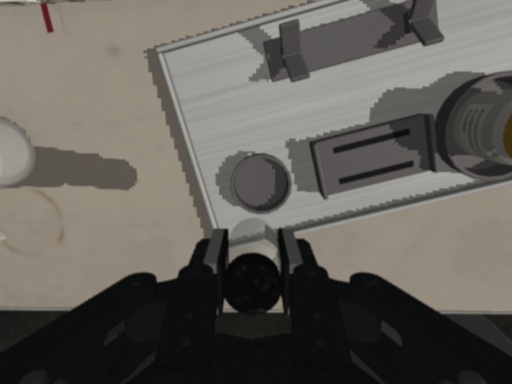

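The vial is held. The narrow cup mouth at (260,183) agrees with the fit. Lowering with a correction of +2.5/-7 mm.

>>> drive_tool(series="0.02 0.058 0.3 0 0 0.016 0.1;0.02 0.058 0.6 0 0 0.016 0.1;0.02 0.058 0.75 0 0 0.016 0.1;0.02 0.058 0.8 0 0 0.016 0.1;0.02 0.058 0.83 0 0 0.016 0.1;0.02 0.058 0.85 0 0 0.016 0.1;0.02 0.058 0.86 0 0 0.016 0.1;0.02 0.058 0.86 0 0 0.016 0.1;0.02 0.058 0.86 0 0 0.016 0.1")

```text
time_s: 18.2
eef_pos: [461.5, 350.2, 19.8]
ee_rot: [-0.001, 1.0, 0.0, -0.001]
force: [0.1, 0.4, -0.2]
grip_width: 0.277
```

>>> drive_tool(series="0 0 0.005 0 0 0 0.1;0 0 0.01 0 0 0 0.1;0 0 0.01 0 0 0 0.1;0 0 0.01 0 0 0 0.35;0 0 0.01 0 0 0 0.5;0 0 0 0 0 0 0.55;0 0 -0.02 0 0 0 0.55;0 0 -0.3 0 0 0 0.55;0 0 -0.6 0 0 0 0.6;0 0 -1 0 0 0 1;0 0 -1 0 0 0 1")

```text
time_s: 19.3
eef_pos: [464.3, 351.3, 146.4]
ee_rot: [-0.003, 1.0, 0.0, 0.004]
force: [0.1, 1.0, -0.2]
grip_width: 0.914
```

>>> drive_tool(series="0 0.95 -0.3 0 0 0 1;0 0.95 -0.3 0 0 0 1;0 0.95 -0.3 0 0 0 1;0 0.95 -0.3 0 0 0 1")

```text
time_s: 19.7
eef_pos: [464.7, 235.2, 182.8]
ee_rot: [-0.003, 1.0, -0.001, 0.005]
force: [0.4, -0.7, -0.1]
grip_width: 0.995
```

>>> drive_tool(series="0 0.95 0 0 0 0 1;0 0.95 0 0 0 0 1;0 0.95 0 0 0 0 1;0 0.95 0 0 0 0 1")

```text
time_s: 20.1
eef_pos: [464.6, 120.2, 181.6]
ee_rot: [-0.003, 1.0, -0.003, 0.005]
force: [-0.5, -0.4, 0.3]
grip_width: 1.001
```

>>> drive_tool(series="0 0.95 0 0 0 0 1;0 0.95 0 0 0 0 1;0 0.95 0 0 0 0 1;0 0.95 0 0 0 0 1")

```text
time_s: 20.5
eef_pos: [464.4, 5.8, 180.5]
ee_rot: [-0.004, 1.0, -0.003, 0.005]
force: [0.1, 1.2, -0.4]
grip_width: 0.999
```

```bash
python3 - <<'E'
from h import *
s=telemetry.sense();print(s['eef_pos'],s['ee_rot'])
p=snap('wrist')
d=nets.spot_in('timer',p);print([(x['rect'],x['confidence'],w(p,(x['rect'][0]+x['rect'][2])/2,(x['rect'][1]+x['rect'][3])/2,14)) for x in d])
x0,y0,x1,y1=[int(v) for v in d[0]['rect']];print(p['frame'][y0:y1,x0:x1].min(2).mean(), p['frame'][y0:y1,x0:x1].max())
C=p['frame'][y0-20:y1+20,x0-20:x1+20,::-1];k=560/C.shape[0]
a=cv2.resize(C,None,fx=5,fy=5,interpolation=cv2.INTER_CUBIC);print(x0-20,y0-20,a.shape)
q=snap('side');print([(r['rect'],r['confidence']) for r in nets.spot_in('vial',q)])
b=cv2.resize(q['frame'][200:320,215:315,::-1],None,fx=3,fy=3,interpolation=cv2.INTER_CUBIC)
H=max(a.shape[0],b.shape[0]);o=np.zeros((H,a.shape[1]+b.shape[1],3),np.uint8);o[:a.shape[0],:a.shape[1]]=a;o[:b.shape[0],a.shape[1]:]=b
print(o.shape);cv2.imwrite('pics/t8.png',o)
E
```

```text
[464.35961919   5.83724581 180.53965678] [-0.00357595  0.99997613 -0.00343274  0.00481265]
[([241.5, 153.1, 312.1, 224.6], 0.65, array([448.3, -17.9]))]
105.2717714739139 177
221 133 (555, 555, 3)
[([283.6, 285.4, 291.1, 304.6], 0.77)]
(555, 855, 3)
```

View pics/t8.png

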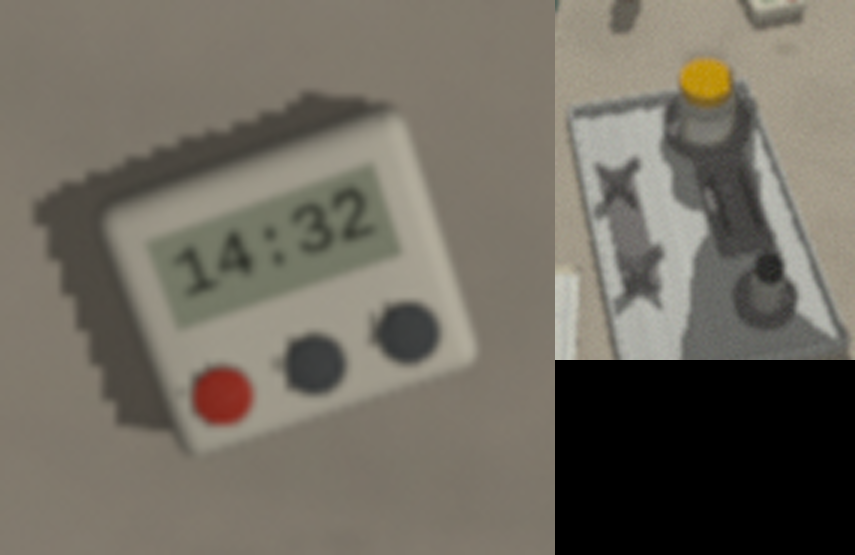

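The left crop shows the timer with corners at (105,213), (405,112), (476,358) and (195,455). Its 66 mm side runs along the text. The right crop shows the jar and vial upright in their cups.

```bash
python3 - <<'E'
from h import *
p=snap('wrist')
c=np.array([w(p,221+x/5,133+y/5,15) for x,y in [(105,213),(405,112),(476,358),(195,455)]])
print(c,c.mean(0));d=(c[1]-c[0]+c[2]-c[3])/2;e=(c[3]-c[0]+c[2]-c[1])/2
print('long',np.linalg.norm(d),np.arctan2(d[1],d[0]),'short',np.linalg.norm(e),np.arctan2(e[1],e[0]))
E
```

```text
[[462.2  19.1]
 [482.5 -40.2]
 [431.5 -56.6]
 [410.3   1. ]] [446.625 -19.175]
long 62.02390668121446 -1.229670328892196 short 54.264767575287735 -2.8180938492260057
```

>>> drive_tool(series="-0.145 0.21 0 -0.014 -0.019 -0.3 1;-0.145 0.21 0 -0.014 -0.019 -0.6 1;-0.145 0.21 0 -0.014 -0.019 -0.955 1;-0.145 0.21 0 -0.014 -0.019 -0.955 1")

```text
time_s: 21.15
eef_pos: [446.6, -16.7, 180.5]
ee_rot: [0.001, 0.972, 0.237, 0.001]
force: [-0.2, -0.5, 0.3]
grip_width: 1.002
```

>>> drive_tool(series="0 0 0 0 0 -0.3 1;0 0 0 0 0 -0.6 1;0 0 0 0 0 -0.955 1;0 0 0 0 0 -0.955 1")

```text
time_s: 21.55
eef_pos: [446.8, -15.9, 180.4]
ee_rot: [0.001, 0.887, 0.461, 0.001]
force: [0.3, 0.1, 1.1]
grip_width: 0.997
```

>>> drive_tool(series="0 0 0 0 0 -0.3 1;0 0 0 0 0 -0.6 1;0 0 0 0 0 -0.955 1;0 0 0 0 0 -0.955 1")

```text
time_s: 21.95
eef_pos: [446.8, -15.2, 180.4]
ee_rot: [0.001, 0.752, 0.659, 0.0]
force: [0.9, 0.4, -0.0]
grip_width: 1.0
```

>>> drive_tool(series="0 0 0 0 0 -0.3 1;0 0 0 0 0 -0.6 1;0 0 0 0 0 -0.955 1;0 0 0 0 0 -0.955 1;0 0 0 0 0 -0.955 1;0 0 0 0 0 -0.955 1")

```text
time_s: 22.55
eef_pos: [446.9, -14.7, 180.4]
ee_rot: [0.001, 0.576, 0.817, 0.0]
force: [0.3, -0.0, -0.2]
grip_width: 0.998
```

```bash
cat >> h.py <<'E'
from scipy.spatial.transform import Rotation as Ro
def go(x,y,z,yaw):
    s=telemetry.sense();q=s['ee_rot'];R=Ro.from_quat([q[1],q[2],q[3],q[0]])
    T=Ro.from_euler('z',yaw)*Ro.from_quat([1,0,0,0])
    d=R.inv().apply(np.array([x,y,z])-s['eef_pos'])/120
    r=(R.inv()*T).as_rotvec()/.5
    tx=R.apply([1,0,0]);print('pose',s['eef_pos'].round(1),'yaw',np.arctan2(tx[1],tx[0]).round(3),'->',d.round(3),r.round(3))
E
python3 - <<'E'
from h import *
go(446.6,-19.2,-2,1.903)
p=snap('wrist','w9')
for d in nets.spot_in('timer',p):
    r=d['rect'];print(d['confidence'],r,w(p,(r[0]+r[2])/2,(r[1]+r[3])/2,12))
print(px(p,[446.6,-19.2,16]))
E
```

```text
pose [446.9 -14.7 180.4] yaw 1.914 -> [-0.031 -0.017  1.52 ] [0.003 0.004 0.022]
0.66 [222.4, 140.4, 277.3, 206.6] [446.7 -19.5]
[249.8 174.1]
```

View pics/w9.png

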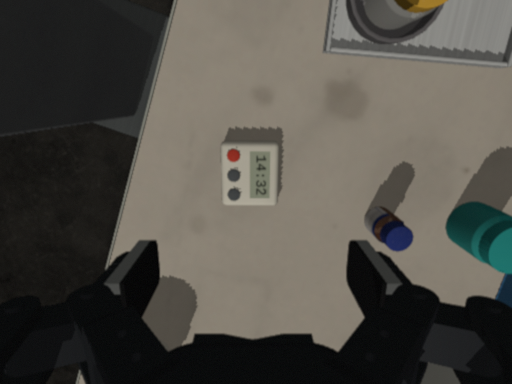

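The timer is centred at (250,174), well aligned with the jaws, and the bottle is clear. Descending.

>>> drive_tool(series="-0.031 -0.017 0.4 0 0 0.022 1;-0.031 -0.017 0.8 0 0 0.022 1;-0.031 -0.017 0.9 0 0 0.022 1;-0.031 -0.017 0.9 0 0 0.022 1")

```text
time_s: 23.05
eef_pos: [445.4, -19.0, 70.8]
ee_rot: [-0.001, 0.581, 0.814, -0.001]
force: [0.6, 0.2, 0.7]
grip_width: 1.0
```

>>> drive_tool(series="0 0 0.35 0 0 0 1;0 0 0.5 0 0 0 1;0 0 0.6 0 0 0 1;0 0 0.6 0 0 0 1;0 0 0.6 0 0 0 0.4;0 0 0.6 0 0 0 0.4;0 0 0.6 0 0 0 0.4;0 0 0.6 0 0 0 0.4;0 0 0.6 0 0 0 0.4;0 0 0.6 0 0 0 0.4", newtons=35)

```text
time_s: 24.05
eef_pos: [446.2, -19.2, 0.1]
ee_rot: [0.001, 0.581, 0.814, -0.0]
force: [-1.6, 0.5, 5.6]
grip_width: 0.666
```

>>> drive_tool(series="0 0 -0.1 0 0 0 0.4;0 0 -0.4 0 0 0 0.4;0 0 -0.8 0 0 0 0.4;0 0 -0.95 0 0 0 0.4;0 0 -0.95 0 0 0 0.4")

```text
time_s: 24.55
eef_pos: [447.5, -19.4, 117.3]
ee_rot: [0.004, 0.581, 0.814, 0.001]
force: [0.3, 0.2, -1.6]
grip_width: 0.665
```

```bash
python3 - <<'E'
from h import *
go(486.6,261.7,117,1.843)
E
```

```text
pose [447.5 -19.4 117.3] yaw 1.902 -> [ 2.109e+00  1.071e+00 -2.000e-03] [0.012 0.01  0.119]
```

>>> drive_tool(series="0.25 0.12 0 0.012 0.01 0 0.4;0.5 0.24 0 0.012 0.01 0 0.4;0.703 0.357 0 0.012 0.01 0 0.4;0.703 0.357 0 0.012 0.01 0 0.4")

```text
time_s: 24.95
eef_pos: [460.2, 76.7, 116.3]
ee_rot: [-0.0, 0.579, 0.815, -0.0]
force: [0.1, -0.8, -1.4]
grip_width: 0.665
```

>>> drive_tool(series="0.25 0.12 0 0 0 0 0.4;0.5 0.24 0 0 0 0 0.4;0.703 0.357 0 0 0 0 0.4;0.703 0.357 0 0 0 0 0.4")

```text
time_s: 25.35
eef_pos: [472.7, 172.3, 115.5]
ee_rot: [-0.001, 0.578, 0.816, -0.0]
force: [-0.4, -0.8, -1.5]
grip_width: 0.666
```

>>> drive_tool(series="0.25 0.12 0 0 0 0.06 0.4;0.5 0.24 0 0 0 0.119 0.4;0.703 0.357 0 0 0 0.119 0.4;0.703 0.357 0 0 0 0.119 0.4;0.703 0.357 0 0 0 0.119 0.4")

```text
time_s: 25.85
eef_pos: [485.0, 265.2, 114.8]
ee_rot: [-0.001, 0.602, 0.798, -0.001]
force: [0.3, 0.2, -0.7]
grip_width: 0.669
```

```bash
python3 - <<'E'
from h import *
go(486.6,261.7,17,1.843)
p=snap('wrist','w10')
E
```

```text
pose [485.  265.2 114.8] yaw 1.849 -> [-0.032  0.008  0.815] [-0.006 -0.001  0.011]
```

View pics/w10.png

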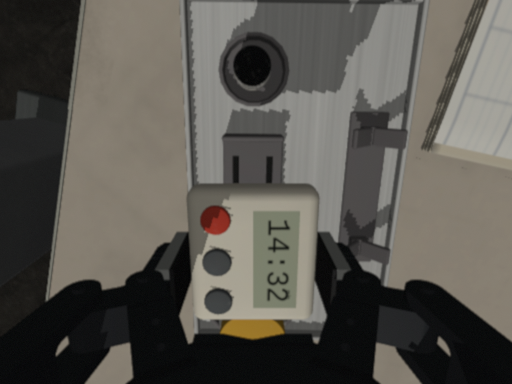

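The timer is held square above the dock, and the vial is centred in its cup at (254,67). Lowering.

>>> drive_tool(series="-0.032 0.008 0.3 0 0 0.011 0.4;-0.032 0.008 0.55 0 0 0.011 0.4;-0.032 0.008 0.7 0 0 0.011 0.4;-0.032 0.008 0.77 0 0 0.011 0.4;-0.032 0.008 0.8 0 0 0.011 0.4;-0.032 0.008 0.815 0 0 0.011 0.4;-0.032 0.008 0.815 0 0 0.011 0.4;-0.032 0.008 0.815 0 0 0.011 0.4")

```text
time_s: 26.7
eef_pos: [487.1, 261.4, 17.9]
ee_rot: [-0.001, 0.605, 0.796, -0.0]
force: [-0.8, -0.1, -0.4]
grip_width: 0.668
```

>>> drive_tool(series="0 0 0.01 0 0 0 0.4;0 0 0.01 0 0 0 0.4;0 0 0.01 0 0 0 0.7;0 0 0.01 0 0 0 0.8;0 0 0.01 0 0 0 0.8;0 0 -0.1 0 0 0 0.8;0 0 -0.4 0 0 0 0.85;0 0 -0.8 0 0 0 0.85;0 0 -1 0 0 0 1;0 0 -1 0 0 0 1")

```text
time_s: 27.7
eef_pos: [489.0, 262.0, 142.6]
ee_rot: [0.002, 0.605, 0.796, 0.003]
force: [0.2, 0.2, -0.6]
grip_width: 1.004
```

```bash
python3 - <<'E'
from h import *
go(549,-262,160,1.8)
p=snap('wrist','w11')
for d in nets.spot_in('timer',p):
    r=d['rect'];print(d['confidence'],np.round(r),w(p,(r[0]+r[2])/2,(r[1]+r[3])/2,30))
print(px(p,[486.6,261.7,32]))
E
```

```text
pose [489.  262.  142.6] yaw 1.842 -> [-4.34  -0.689 -0.152] [ 0.013 -0.002  0.085]
0.55 [214. 146. 281. 219.] [486.1 262.6]
[247.8 184.3]
```

>>> drive_tool(series="-0.87 -0.138 -0.4 0.013 0 0.3 1;-0.87 -0.138 -0.4 0.013 0 0.6 1;-0.87 -0.138 -0.4 0.013 0 0.84 1;-0.87 -0.138 -0.4 0.013 0 0.84 1")

```text
time_s: 28.2
eef_pos: [499.6, 154.6, 186.4]
ee_rot: [-0.002, 0.759, 0.651, -0.003]
force: [-0.2, 0.1, 0.8]
grip_width: 0.996
```

>>> drive_tool(series="-0.85 0.228 0 0 0 0.3 1;-0.85 0.228 0 0 0 0.6 1;-0.85 0.228 0 0 0 0.84 1;-0.85 0.228 0 0 0 0.84 1")

```text
time_s: 28.6
eef_pos: [510.7, 49.1, 185.0]
ee_rot: [-0.003, 0.878, 0.478, -0.004]
force: [0.4, -0.0, -0.5]
grip_width: 1.003
```

>>> drive_tool(series="-0.683 0.557 0 0 0 0.3 1;-0.683 0.557 0 0 0 0.6 1;-0.683 0.557 0 0 0 0.84 1;-0.683 0.557 0 0 0 0.84 1")

```text
time_s: 29.0
eef_pos: [522.3, -55.5, 183.9]
ee_rot: [-0.002, 0.958, 0.286, -0.006]
force: [0.0, 0.7, -0.6]
grip_width: 1.0
```

>>> drive_tool(series="-0.396 0.786 0 0 0 0.3 1;-0.396 0.786 0 0 0 0.6 1;-0.396 0.786 0 0 0 0.84 1;-0.396 0.786 0 0 0 0.84 1")

```text
time_s: 29.4
eef_pos: [534.4, -159.4, 182.8]
ee_rot: [-0.002, 0.997, 0.083, -0.006]
force: [0.4, 0.2, 0.0]
grip_width: 1.003
```

>>> drive_tool(series="-0.037 0.88 0.3 0 0 0 1;-0.037 0.88 0.3 0 0 0 1;-0.037 0.88 0.3 0 0 0 1;-0.037 0.88 0.3 0 0 0 1;-0.037 0.88 0.3 0 0 0 1;-0.037 0.88 0.3 0 0 0 1")

```text
time_s: 30.0
eef_pos: [547.5, -262.2, 147.2]
ee_rot: [-0.001, 0.996, 0.085, -0.006]
force: [0.1, 0.0, 0.4]
grip_width: 1.004
```

```bash
python3 - <<'E'
from h import *
go(549,-262,100,.155)
p=snap('wrist','w12')
for n in('marker_mid','slim_pen_mid'):
  for d in nets.spot_in(n,p):
    r=d['rect'];print(n,d['confidence'],np.round(r),w(p,(r[0]+r[2])/2,(r[1]+r[3])/2,8))
print(px(p,[615,-252,8]),px(p,[483.7,-272.5,8]))
E
```

```text
pose [ 547.5 -262.2  147.2] yaw 0.17 -> [0.017 0.002 0.394] [-0.008  0.024  0.029]
marker_mid 0.82 [244. 100. 256. 244.] [ 551.6 -259.1]
slim_pen_mid 0.59 [307. 156. 372. 274.] [ 524.8 -350. ]
[254.   99.5] [251.9 241. ]
```

View pics/w12.png

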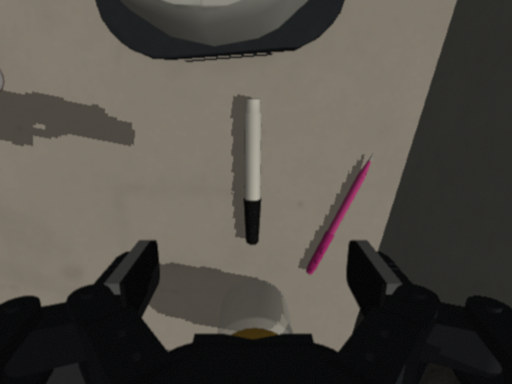

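The marker runs from (253,98) to (252,243), almost in line with the tool. The slim pen is about 100 mm to the right, clear of the half-open fingers.

>>> drive_tool(series="0.02 0 0.3 -0.008 0.024 0.02 0.6;0.02 0 0.6 -0.008 0.024 0.02 0.6;0.02 0 0.7 -0.008 0.024 0.02 0.6;0.02 0 0.7 -0.008 0.024 0.02 0.6")

```text
time_s: 30.55
eef_pos: [548.1, -262.0, 62.1]
ee_rot: [-0.001, 0.997, 0.079, -0.001]
force: [0.3, -0.1, 0.4]
grip_width: 0.597
```

```bash
python3 - <<'E'
from h import *
go(549.5,-262,2,.16)
E
```

```text
pose [ 548.1 -262.    62.1] yaw 0.158 -> [0.012 0.003 0.5  ] [-0.003  0.004 -0.004]
```

>>> drive_tool(series="0.012 0.003 0.25 0 0 0 0.6;0.012 0.003 0.43 0 0 0 0.6;0.012 0.003 0.5 0 0 0 0.6;0.012 0.003 0.5 0 0 0 0.5;0.012 0.003 0.5 0 0 0 0;0.012 0.003 0.5 0 0 0 0;0.012 0.003 0.5 0 0 0 0;0.012 0.003 0.5 0 0 0 0;0.012 0.003 0.5 0 0 0 0;0.012 0.003 0.5 0 0 0 0;0.012 0.003 0.5 0 0 0 0", newtons=35)

```text
time_s: 31.65
eef_pos: [550.3, -262.6, 3.9]
ee_rot: [0.0, 0.997, 0.079, 0.0]
force: [-0.1, 0.9, 7.2]
grip_width: 0.161
```

>>> drive_tool(series="0 0 -0.1 0 0 0 0;0 0 -0.4 0 0 0 0;0 0 -0.8 0 0 0 0;0 0 -1 0 0 0 0;0 0 -1 0 0 0 0")

```text
time_s: 32.15
eef_pos: [551.9, -263.6, 129.3]
ee_rot: [0.003, 0.997, 0.079, 0.003]
force: [-0.9, 0.2, -0.7]
grip_width: 0.164
```

```bash
python3 - <<'E'
from h import *
s=telemetry.sense();print(s['grip_width'],s['force'])
go(573.3,285.9,122,1.843)
p=snap('wrist','w13')
print([ (d['rect'],d['confidence']) for d in nets.spot_in('marker_mid',p)])
E
```

```text
0.16418485014198148 [-0.86714761  0.17318527 -0.71814731]
pose [ 551.9 -263.6  129.3] yaw 0.158 -> [ 0.899 -4.494  0.037] [ 2.000e-02  1.000e-03 -3.369e+00]
[([234.0, 108.2, 266.8, 340.1], 0.78)]
```

>>> drive_tool(series="-0.07 -0.3 0 0.02 0 0 0;-0.14 -0.6 0 0.02 0 0 0;-0.198 -0.876 0 0.02 0 0 0;-0.198 -0.876 0 0.02 0 0 0")

```text
time_s: 32.65
eef_pos: [508.4, -158.9, 123.4]
ee_rot: [-0.006, 0.997, 0.08, -0.001]
force: [-0.4, 0.5, -0.8]
grip_width: 0.16
```

>>> drive_tool(series="0.07 -0.23 0 0 0 -0.21 0;0.14 -0.46 0 0 0 -0.42 0;0.2 -0.7 0 0 0 -0.63 0;0.274 -0.905 0 0 0 -0.843 0;0.274 -0.905 0 0 0 -0.843 0")

```text
time_s: 33.15
eef_pos: [523.4, -44.3, 123.8]
ee_rot: [-0.007, 0.957, 0.29, -0.001]
force: [-0.4, -0.0, -0.5]
grip_width: 0.165
```

>>> drive_tool(series="0.15 -0.18 0 0 0 -0.21 0;0.31 -0.36 0 0 0 -0.42 0;0.46 -0.54 0 0 0 -0.63 0;0.62 -0.714 0 0 0 -0.843 0;0.62 -0.714 0 0 0 -0.843 0")

```text
time_s: 33.65
eef_pos: [537.9, 69.8, 124.4]
ee_rot: [-0.007, 0.875, 0.485, 0.0]
force: [0.1, -0.4, -0.5]
grip_width: 0.163
```

>>> drive_tool(series="0.21 -0.1 0 0 0 -0.21 0;0.43 -0.2 0 0 0 -0.42 0;0.64 -0.3 0 0 0 -0.63 0;0.857 -0.398 0 0 0 -0.843 0;0.857 -0.398 0 0 0 -0.843 0")

```text
time_s: 34.15
eef_pos: [552.1, 183.5, 125.1]
ee_rot: [-0.007, 0.753, 0.658, 0.001]
force: [0.2, -0.2, 0.2]
grip_width: 0.163
```

>>> drive_tool(series="0.24 0 0 0 0 -0.21 0;0.47 0 0 0 0 -0.42 0;0.71 0 0 0 0 -0.63 0;0.945 -0.014 0 0 0 -0.843 0;0.945 -0.014 0 0 0 -0.843 0;0.945 -0.014 0 0 0 -0.843 0")

```text
time_s: 34.75
eef_pos: [565.9, 294.6, 125.7]
ee_rot: [-0.007, 0.6, 0.8, 0.002]
force: [-0.9, 0.7, 0.0]
grip_width: 0.164
```

```bash
python3 - <<'E'
from h import *
go(573.3,285.9,40,1.843)
p=snap('wrist','w14')
print([ (d['rect'],d['confidence']) for d in nets.spot_in('marker_mid',p)])
E
```

```text
pose [565.9 294.6 125.7] yaw 1.854 -> [-0.096  0.042  0.713] [-0.01  -0.028  0.021]
[([235.7, 110.1, 266.4, 340.3], 0.59)]
```

View pics/w14.png

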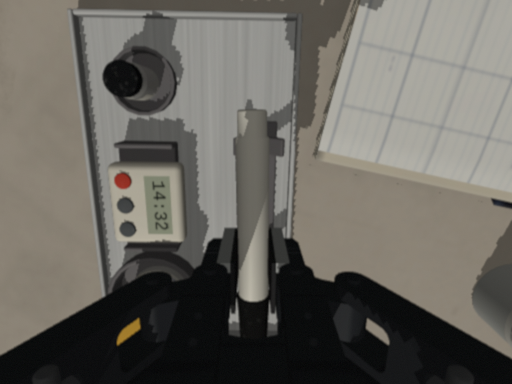

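The marker is held along the tray over its cradles, the timer is on its dock and the vial is in its cup. Lowering in two steps.

>>> drive_tool(series="-0.05 0.02 0.3 -0.01 -0.028 0.021 0;-0.096 0.042 0.5 -0.01 -0.028 0.021 0;-0.096 0.042 0.65 -0.01 -0.028 0.021 0;-0.096 0.042 0.713 -0.01 -0.028 0.021 0;-0.096 0.042 0.713 -0.01 -0.028 0.021 0;-0.096 0.042 0.713 -0.01 -0.028 0.021 0")

```text
time_s: 35.45
eef_pos: [574.0, 285.4, 41.5]
ee_rot: [0.001, 0.605, 0.796, 0.001]
force: [-0.2, -0.6, -0.3]
grip_width: 0.165
```

```bash
python3 - <<'E'
from h import *
go(573.3,285.9,26,1.843)
E
```

```text
pose [574.  285.4  41.5] yaw 1.842 -> [ 0.006 -0.005  0.129] [ 0.004  0.    -0.002]
```

>>> drive_tool(series="0.006 -0.005 0.05 0 0 0 0;0.006 -0.005 0.09 0 0 0 0;0.006 -0.005 0.115 0 0 0 0;0.006 -0.005 0.129 0 0 0 0;0.006 -0.005 0.129 0 0 0 0;0.006 -0.005 0.129 0 0 0 0")

```text
time_s: 36.05
eef_pos: [573.1, 285.9, 26.7]
ee_rot: [0.001, 0.605, 0.796, 0.001]
force: [-3.5, -0.9, 7.1]
grip_width: 0.163
```

Contact with the cradles (7 N). Releasing and retreating.

>>> drive_tool(series="0 0 0 0 0 0 0.25;0 0 0 0 0 0 0.35;0 0 0 0 0 0 0.45;0 0 0 0 0 0 0.5;0 0 0 0 0 0 0.5;0 0 -0.2 0 0 0 0.5;0 0 -0.5 0 0 0 0.5;0 0 -0.8 0 0 0 0.6;0 0 -1 0 0 0 1;0 0 -1 0 0 0 1")

```text
time_s: 37.05
eef_pos: [574.3, 286.4, 150.7]
ee_rot: [0.003, 0.605, 0.796, 0.003]
force: [0.2, 0.2, 0.4]
grip_width: 0.912
```

>>> drive_tool(series="-0.9 0 -0.9 0 0 0 1;-0.9 0 -0.9 0 0 0 1;-0.9 0 -0.9 0 0 0 1;-0.9 0 -0.9 0 0 0 1;-0.9 0 -0.9 0 0 0 1")

```text
time_s: 37.55
eef_pos: [602.7, 181.4, 258.4]
ee_rot: [0.003, 0.605, 0.796, 0.004]
force: [-0.3, -0.0, -0.4]
grip_width: 1.003
```

```bash
python3 - <<'E'
from h import *
s=telemetry.sense();print(s['eef_pos'],s['force'])
p=snap('wrist')
c,n=np.cos(.272),np.sin(.272)
for nm,z in(('jar',40),('vial',31),('timer',26),('marker_mid',30)):
  for d in nets.spot_in(nm,p):
    r=d['rect'];print(nm,round(d['confidence'],2),np.round(r),w(p,(r[0]+r[2])/2,(r[1]+r[3])/2,z))
print('expected px', [px(p,a) for a in([511.3,173.1,73],[461.9,350.3,55],[486.6,261.7,32],[573.3,285.9,30])])
q=snap('scene');a=p['frame'][:270,100:470,::-1];a=cv2.resize(a,None,fx=1.4,fy=1.4);b=cv2.resize(q['frame'][150:330,110:240,::-1],None,fx=2.1,fy=2.1,interpolation=cv2.INTER_CUBIC)
o=np.zeros((378,a.shape[1]+b.shape[1],3),np.uint8);o[:a.shape[0],:a.shape[1]]=a;o[:,a.shape[1]:]=b;print(o.shape);cv2.imwrite('pics/end.png',o)
for nm,z in(('bottle',27),('slim_pen_mid',5)):
  for cam in (q,snap('side')):
    print(nm,[(np.round(d['rect']),round(d['confidence'],2)) for d in nets.spot_in(nm,cam)])
E
```

```text
[602.6750135  181.40809785 258.42595211] [-0.25624107 -0.04645888 -0.35878872]
jar 0.95 [261. 271. 298. 332.] [689.9   8.9]
jar 0.89 [141. 122. 197. 175.] [509.3 170.2]
timer 0.73 [140.  27. 198.  97.] [487.6 261. ]
marker_mid 0.8 [242.   2. 254. 125.] [572.6 282.5]
expected px [array([163.4, 150.9]), array([152.8, -47.7]), array([166.6,  60.6]), array([249.5,  60.6])]
(378, 791, 3)
bottle [(array([236., 184., 248., 202.]), 0.77)]
bottle [(array([234., 183., 244., 198.]), 0.43)]
slim_pen_mid [(array([315., 159., 335., 175.]), 0.37)]
slim_pen_mid [(array([273., 291., 295., 308.]), 0.71), (array([275., 141., 278., 144.]), 0.55)]
```

View pics/end.png

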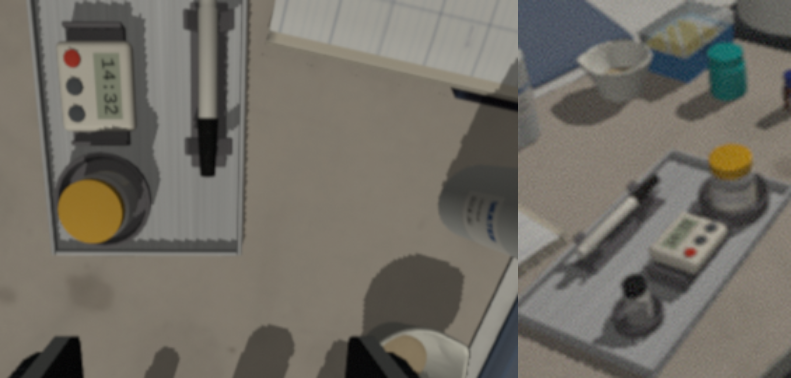

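The final picture shows the jar in the wide cup, the timer flat on its dock, the marker in both cradles and the vial upright in the narrow cup. The bottle and pen have not moved. Handing in.

```bash
python3 -c "
from rig import ctrl
print(ctrl.finish_job())"
```

```text
the job is handed in; nothing more can be done
None
```

All four kit items are packed in the carrier, and I handed the job in at about 38 s of the 106 s allowed. It reports no verdict, so the results below are from my own checks.

| Item | Last check |
|---|---|
| Jar (smaller yellow-capped one) | Upright, about 3–4 mm from the wide cup's centre; lowered to the floor before release |
| Vial | Upright in the narrow cup and released at its floor height; checked by eye in the last scene picture and earlier close views |
| Timer | Flat on the dock, about 1 mm off centre |
| Marker | In both cradles, about 3 mm off along its length; touched the cradles at about 7 N before release |
| Reagent bottle | Within a few pixels of its starting place; never approached |
| Slim pen | Not approached, but not firmly confirmed |

**Last network detections:** the wrist camera did not report the vial, because it was outside the picture. The pen finder was unreliable: the scene camera's detection had low confidence and a shifted box, perhaps because the arm hid part of the pen at the start. One side-camera hit fell on the narrow cup and was plainly wrong. The other was a partial box that matched the pen's starting place.

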